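Load a finished ball into the sensing seat and clip the iron cap over it

TASK

Slide the door of the wooden box wide open, take the maroon ball out and set it down in the shallow cup of the green seat with the pale steel rim plate, without dropping it, so that it holds the sensing pin down. Then put the iron cap square over the ball and press it straight down until both of its yellow clip arms snap under the rim plate, and let go. Do not tip the cap over and leave the other things on the shelf where they are.

Things in the scene. Friction and masses are not known exactly. Their poses are not given: they have to be found in the camera images.
- box: Fixed wooden box, 150 (x) x 284 (y) x 91 mm high, origin under its centre. Its -y half is a compartment open on top, 130 (x) x 129 (y) mm inside, centred at y = -67.5 mm, its floor 6 mm above the table; the +y half is roofed. Dark grooved rails on both long sides (top at 91 mm) carry the door, which covers the compartment when shut.
- door (a joint): The flat pale wooden door of the box (134 x 142 x 8 mm, top face 87.5 mm above the table): 0 = shut over the compartment, grows up to 0.134 (m) as it slides along the box's +y axis, away from the compartment, to fully open over the roofed half. It stays where it is left; about 1.5 N moves it, more when fast. It starts shut or up to 15 mm open.
- door_grip (a point): Middle of the upright brass grip on the door (70 mm along the box's x, 14 mm thick along y, from 87.5 to 117.5 mm above the table); this point is 105.5 mm above the table and has the axes of the box.
- ball: Maroon leather ball, 66 mm diameter, about 0.16 kg, origin at its centre. It starts on the floor of the box's compartment under the door, in the middle of the compartment between four low cork fences (12 mm high), its centre 39 mm above the table. It is the only ball in the box.
- seat: Fixed green seat, origin under its centre: block 100 (x) x 80 (y) x 30 mm, on it a pale steel rim plate 110 (x) x 104 (y) x 8 mm (top at 38 mm) that overhangs by 12 mm along its two y edges, where the clip arms catch. In its middle a shallow iron cup (66 mm outside, 48 mm mouth, lip 52 mm above the table) with the sensing pin. A black switch box, 26 mm high, at its -x side.
- nest (a point): Point 74.5 mm above the table over the middle of the seat: where the ball's centre is when it rests in the cup.
- rim (a point): Middle of the rim plate's top face, 38 mm above the table, with the axes of the seat: the cap's origin is here when the cap is home.
- pin (a joint): Brass sensing pin, 12 mm thick, upright in the middle of the cup: 0 = up, grows as it is pressed down, stop at 0.007 m. The resting ball holds it at about 0.005; the ball's own weight is enough.
- rest: Fixed pale wooden block, 90 (x) x 80 (y) x 36 mm high, origin under its centre; the cap waits on it.
- cap: Dark iron dome cap, loose, 0.42 kg, origin in the middle of its open underside, the edge that lands on the rim plate. Dome 84 mm outside, 76 mm inside, 79 mm high, 5 mm clear of the ball when home. A yellow clip arm on its +y and its -y side, 30 mm wide, 122 mm over both, reaches 29 mm below the origin. It starts upright on the rest, its y axis within 0.1 rad of the rest's.
- clip_a (a joint): Sprung clip arm on the cap's +y side: 0 = closed, grows as it spreads outward (rad). The arms go over the two y edges of the rim plate (half a turn fits as well). Slanting lead-ins take up about 3 mm of error and meet the plate with the cap about 20 mm above home; from there some 10 to 20 N straight down spreads both to 0.15 and snaps them under the plate.
- clip_b (a joint): Sprung clip arm on the cap's -y side, same values. The two catches stand 96 mm apart when closed.
- jar: Tall glass jar of cork cores, white lid, 96 mm diameter, 198 mm high; bystander, origin under its centre.
- burnisher: Horn burnisher lying flat, dark handle, about 160 mm long; bystander, origin under the handle's middle.
- wax_tin: Flat red round tin, 62 mm diameter, 28 mm high; bystander, origin under its centre.
- spool: Pale thread spool standing, 52 mm diameter, 60 mm high; bystander, origin under its centre.
- spare_cup: Spare iron half-round cup, 84 mm diameter, 45 mm high, open upward; bystander, origin under its centre.
- mallet: Wooden mallet lying flat, 220 mm long; bystander.
- cap_grip (a point): Middle of the red grip block on top of the cap, 92 mm above the cap's origin, with the cap's axes. The block is 48 (x) x 20 (y) mm, its flat top 107 mm above the origin, its foot 79 mm.
Mind the look-alikes: they are no part of the job. Leave any turquoise look-alike of the seat alone.

How it is judged (in metres and radians):
On the way, in this order (a step that is already met when the one before it is completed fails the run):
1. the box door is slid open by more than 100 mm (value of joint door above 0.1 m), for 0.1 s.
2. the ball rests in the cup, let go, and holds the pin down (distance between ball and nest below 0.006 m and value of joint pin above 0.0035 m and contact force between the fingers and ball below 0.1 N and linear speed of ball below 0.03 m/s), for 0.2 s.
3. the cap stands square over the seat, 2 to 40 mm above home (horizontal distance between cap and rim below 0.01 m and z of cap in the frame of rim between 0.002 and 0.04 m and angle between cap's own z axis and vertical below 0.12 rad and angle between the y axis of cap and the y axis of seat, either way round below 0.15 rad).
At the end, for the whole second after the job is handed in: Ball in the cup (centre within 6 mm of its place), pin held down over 3.5 mm; cap home over it: within 6 mm sideways, 3 mm in height, level within 0.05 rad, lined up with the seat within 0.08 rad (either way round), both clip arms closed to under 0.06 rad; all at rest (distance between ball and nest below 0.006 m and value of joint pin above 0.0035 m and horizontal distance between cap and rim below 0.006 m and z of cap in the frame of rim between -0.003 and 0.003 m and angle between cap's own z axis and vertical below 0.05 rad and angle between the y axis of cap and the y axis of seat, either way round below 0.08 rad and value of joint each of clip_a, clip_b below 0.06 rad and linear speed of each of cap, ball below 0.02 m/s); the robot touches nothing.
It fails at once if the ball falls or rolls free faster than 0.6 m/s (dropped) (linear speed of ball above 0.6 m/s and contact force between the fingers and ball below 0.05 N).
It fails at once if the cap is tipped by more than 0.6 rad (angle between cap's own z axis and vertical above 0.6 rad).
It fails at once if a bystander is moved by more than 30 mm (distance of any of jar, burnisher, wax_tin, spool, spare_cup, mallet from where it was at the start of the episode above 0.03 m).
It also fails if it takes over 72 s, if anything falls off the work surface, if the arm or the gripper's body presses on something with over 40 N, if the wrist force passes 120 N, or if a joint passes its speed limit or range.

ROBOT

A 6-joint arm with a two-finger parallel gripper is mounted at the origin on the work surface. World frame = base frame: x ahead of the robot, y to its left, z up, the work surface at z = 0. Lengths are in m, angles in degrees, forces in N, time in s.
With the tool pointing down it reaches from about 0.35 to 0.875 m from the base axis. Payload 4.2 kg.
Tool frame: the origin (TCP) lies on the centre line of the jaws, within the pads' length; the fingertips stand 19 mm ahead of it and the grasp point (between the pads) is the TCP; z points along the fingers, y is the line along which they close (so a half turn about z gives the same grasp; the last joint's range is limited). The gripper opens to 87 mm and grips with 3 to 60 N. Pads are 19 mm wide; open, the fingers measure 117 mm over their backs; the gripper's body (75 mm by 190 mm) begins 51 mm behind the grasp point.
Start: joints at [-50.902, 22.042, 0.453, 0, -68.411, -14.817], TCP at [0.257, -0.57, 0.242] pointing down, gripper open.
Joint ranges: [-179.83, 179.83], [-69.29, 118.12], [-61.27, 80.66], [-181.25, 117.63], [-171.15, -9.14], [-177.46, 177.46]. Speed limits (degrees/s): [159.86, 159.86, 180, 180, 180, 180].

INTERFACE

Orientations are given as a 3x3 rotation matrix whose columns are the frame's x, y, z axes.
In Python, from station import sense, capture, finish_job, search_frame, masks_of gives the robot as it stands.
- The arm moves only by the tool drive_tool, never from a script. Its argument "rows" is a list of rows, each a list of 7 numbers: the opening in per cent of the stroke, from 0 (shut) to 100 (fully open), then the shift along the world's x, y, z in mm, then the turn, a rotation vector about the world's x, y, z in rad. In form: [[fingers, dx, dy, dz, wx, wy, wz], ...]. A call has 1 to 5 rows; each row shifts and turns the commanded pose from where the row before left it; what a row does not reach is not made up. A row lasts 1/12 s, in which the tool goes at most 41.7 mm and 7.16 degrees, less where a joint would pass 70% of its speed; a pose out of reach is approached as far as the arm can. A call is refused whole if a number of a shift passes 41.7 or a number of a turn 0.125, either way. A call with a gripper value outside its range is refused whole. The fingers move at their own pace and stop on an object; the grip force is fixed at half the most. Time passes only in rows, so rows that do not move let the fingers close. It gives the time, the measured TCP pose, the force, the opening and the grip force at its end, in the units of the state.
- sense(): the state, without advancing time (a new reading comes with each control period).
- capture(name): name is "scene" or "top" or "wrist"; returns a dict with "frame" (384x512x3 uint8, red, green, blue), "z_map" (384x512 float32, m along the optical axis (not along the pixel's ray), 0 where there is no reading), "fx", "fy", "cx", "cy" (pixels), "R" (3x3) and "t" (3): a world point X has camera coordinates R X + t; the wrist camera has in their place "T_tool_cam" (4x4, takes a point from camera to tool coordinates, whose origin is the TCP and whose axes are the flange's). Camera axes: x right, y down, z forward; pixel columns grow to the right and rows downward; lengths in m; the calibration is good to about 2 mm. A picture is of the moment at which its call begins: read the wrist's pose just before it.
- finish_job(): hands the job in; it is judged then, once.
Trained networks look in a picture, given as the dict that the camera call returned (one of the last four; its "shot" number tells which), for a name from the list of things; names that differ only in an ending like _2 or _b are one class to them, and where a whole thing is asked for, a point or a joint stands for the part that bears it (a point fixed in the world has none). Each returns a list of dicts, best first, with "p" (0 to 1); they miss things now and then, are a little off and sometimes report something else, mostly with a low value. They report only what shows in the picture. A call takes as long as a camera call. They do not tell look-alikes from the thing itself.
- search_frame(label, picture): "xy" ([column, row] in pixels, amid what is visible of it).
- masks_of(label, picture): "region" (384x512 bool, what is visible of it) and "xy" ([column, row] in pixels, amid what is visible of it).
The state is a dict: "time_s": time; "joints": joint angles; "joint_velocities": joint speeds; "effort": joint torques, N m; "tcp_pos": TCP position; "ee_rot": TCP orientation; "wrist_force": force on the tool from outside, world axes, zero at the start; "moment": the same for the moment, N m; "gripper_width": opening from 0.0 (shut) to 1.0 (fully open); "gripper_force": force on a finger pad.
Only numpy, scipy, OpenCV 4.12 (cv2) and the standard library are available. Lean on these libraries where they do the work, as an engineer would, in place of code of your own. Each camera call takes 0.05 s, during which the arm holds its last target. There are 200 camera calls.

## Working session

There is one attempt and no reset: what is moved stays moved. The work goes in short steps, Python scripts to look and compute and a tool call to move; the robot and the scene stay as the last step left them, time stands still between calls to the robot, and variables do not carry over. Pictures are saved under pics/ and viewed, at most 10 in all, crops included, and the job is handed in when it is done.

Besides the shell and the picture viewer there is one more tool, called after "Request:" in YAML: its name, and indented under it one key for each argument. drive_tool: Moves the arm, as the interface text tells. Its arguments: {"type":"object","properties":{"rows":{"type":"array"}},"required":["rows"]}

```bash
mkdir -p pics; cat > h.py <<'E'
import numpy as np, cv2
from station import sense, capture, finish_job, search_frame, masks_of
def pts(c, mask=None):
    z=c["z_map"]; v,u=np.nonzero((z>0)&(mask if mask is not None else True))
    d=z[v,u]; P=np.stack([(u-c["cx"])/c["fx"]*d,(v-c["cy"])/c["fy"]*d,d],1)
    if "R" in c: return (P-c["t"])@np.array(c["R"]), u, v
    s=c["state"]; T=np.array(c["T_tool_cam"]); P=P@T[:3,:3].T+T[:3,3]
    return P@np.array(s["ee_rot"]).T+np.array(s["tcp_pos"]),u,v
def shot(n):
    s=sense(); c=capture(n); c["state"]=s; return c
def save(c,f,box=None,k=1):
    im=cv2.cvtColor(c["frame"],cv2.COLOR_RGB2BGR)
    if box: im=im[box[1]:box[3],box[0]:box[2]]
    cv2.imwrite("pics/"+f,cv2.resize(im,None,fx=k,fy=k,interpolation=cv2.INTER_CUBIC))
E
python3 - <<'E'
from h import *
a=shot("scene"); b=shot("top")
im=np.vstack([a["frame"],b["frame"]])
cv2.imwrite("pics/a.png",cv2.cvtColor(cv2.resize(b["frame"],(800,600)),cv2.COLOR_RGB2BGR))
cv2.imwrite("pics/b.png",cv2.cvtColor(cv2.resize(a["frame"],(800,600)),cv2.COLOR_RGB2BGR))
for n in ["box","door","seat","rest","cap","cap_grip","door_grip","jar","spool","spare_cup","mallet","burnisher","wax_tin"]:
    for c,nm in((a,"scene"),(b,"top")):
        for m in masks_of(n,c)[:3]:
            P,u,v=pts(c,m["region"])
            if len(P): print(n,nm,round(m["p"],2),np.round(m["xy"]),len(P),np.round(np.median(P,0),3),np.round(P.min(0),3),np.round(P.max(0),3))
print(sense())
E
```

```text
box scene 0.76 [326. 147.] 4208 [0.539 0.216 0.079] [ 0.372  0.123 -0.002] [0.611 0.533 0.121]
box top 0.74 [138. 209.] 4395 [0.512 0.269 0.084] [ 0.422  0.125 -0.006] [0.616 0.44  0.123]
box top 0.38 [313. 216.] 744 [ 0.487 -0.278  0.101] [ 0.449 -0.358 -0.006] [ 0.537 -0.225  0.149]
box top 0.26 [135. 140.] 581 [0.745 0.317 0.024] [ 0.704  0.169 -0.004] [0.793 0.394 0.034]
door scene 0.85 [318. 142.] 1191 [0.53  0.213 0.089] [0.456 0.143 0.081] [0.591 0.299 0.121]
door top 0.87 [154. 207.] 1729 [0.521 0.218 0.088] [0.453 0.145 0.001] [0.592 0.299 0.123]
door top 0.34 [244. 194.] 1177 [ 0.578 -0.07   0.038] [ 0.503 -0.128 -0.007] [ 0.651 -0.006  0.06 ]
seat scene 0.88 [245. 169.] 1183 [ 0.423 -0.002  0.039] [ 0.316 -0.057 -0.002] [0.483 0.104 0.056]
seat scene 0.58 [272. 216.] 1568 [ 0.59  -0.078  0.039] [ 0.49  -0.129 -0.   ] [0.651 0.015 0.056]
seat top 0.77 [220. 243.] 1169 [0.407 0.004 0.038] [ 0.334 -0.053 -0.01 ] [0.48  0.068 0.06 ]
seat top 0.57 [245. 192.] 1077 [ 0.577 -0.073  0.038] [ 0.505 -0.127 -0.   ] [ 0.643 -0.012  0.06 ]
rest scene 0.17 [322. 138.] 1225 [0.53  0.214 
[... 2767 characters left out ...]
563e+01, -1.48178191e+01]), 'joint_velocities': array([ 0.03186509,  0.06878615,  0.00576273, -0.06134903, -0.03480074,
        0.07679845]), 'effort': array([ 1.38952244e-03, -3.90461683e+01,  1.87624347e+01,  4.22407642e+00,
        1.56144483e-02, -1.51426536e-05]), 'tcp_pos': array([ 0.25703355, -0.56970938,  0.24157177]), 'ee_rot': array([[-9.11541099e-01, -4.11208980e-01,  3.91488502e-06],
       [-4.11208980e-01,  9.11541097e-01, -5.73387013e-05],
       [ 2.00096103e-05, -5.38764187e-05, -9.99999998e-01]]), 'wrist_force': array([-1.18730809,  0.51947508,  1.22690523]), 'moment': array([ 0.04292303,  0.0095885 , -0.03750992]), 'gripper_force': 0.0, 'gripper_width': 0.9982799590179616}
```

View pics/a.png

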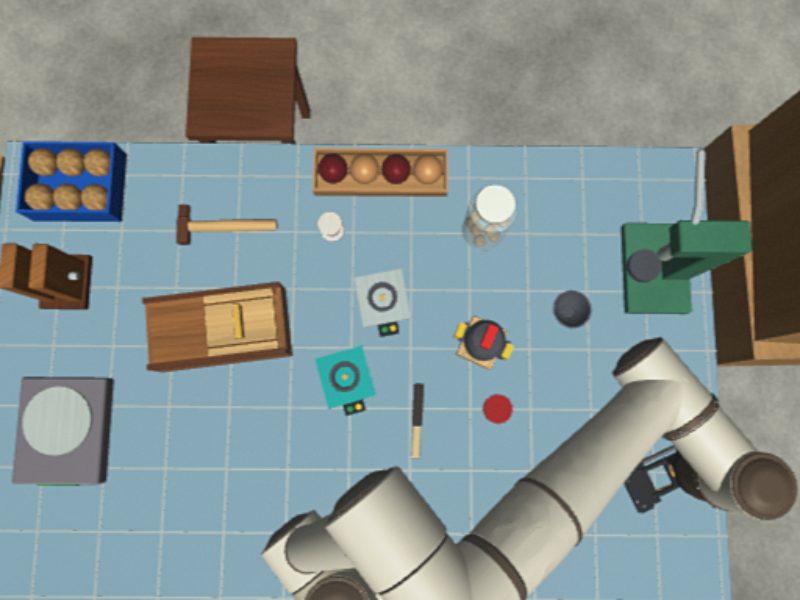

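View pics/b.png

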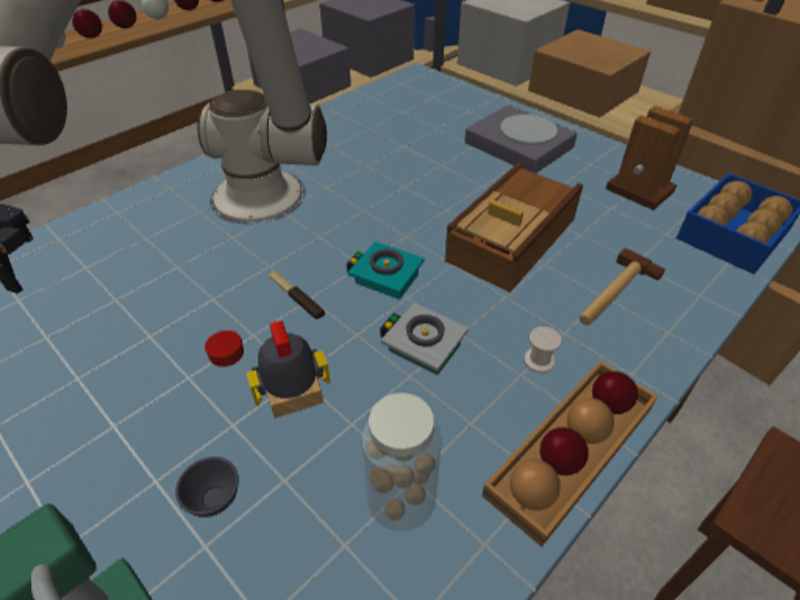

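In the top picture (800x600), the seat could be the pale-plate one at (383,297) or the turquoise look-alike at (345,377); I choose the pale one. The cap is at (485,338), and the dark look-alike at (572,308) is the spare cup. The ball is under the door of the box at (237,320); the tray balls at (333,168) and (396,168) are decoys. Next I'll measure poses.

```bash
cat > m.py <<'E'
from h import *
def rect(P,nm):
    # robust rectangle in xy
    if len(P)<10: print(nm,"few",len(P));return
    r=cv2.minAreaRect((P[:,:2]*1000).astype(np.float32)); b=cv2.boxPoints(r)
    e=[b[1]-b[0],b[2]-b[1]]; e.sort(key=lambda q:-np.hypot(*q))
    print(nm,len(P),"c",np.round(r[0],1),"med",np.round(np.median(P[:,:2],0)*1000,1),"L",[round(float(np.hypot(*q)),1) for q in e],"ang long",round(float(np.degrees(np.arctan2(e[0][1],e[0][0]))%180),1))
def near(P,x,y,r): return np.hypot(P[:,0]-x,P[:,1]-y)<r
def hsv(c,u,v): return cv2.cvtColor(c["frame"],cv2.COLOR_RGB2HSV)[v,u].astype(int)
E
python3 - <<'E'
from m import *
for n in("top","scene"):
    c=shot(n); P,u,v=pts(c); H=hsv(c,u,v); z=P[:,2]; print(n)
    rect(P[near(P,.525,.22,.12)&(z>.1)&(z<.13)],"grip")
    k=near(P,.52,.25,.22)&(z>.07)&(z<.13); rect(P[k],"boxtop")
    k=near(P,.577,-.072,.08)&(z>.03)&(z<.045)&(H[:,1]<60); rect(P[k],"rim")
    k=near(P,.577,-.072,.06)&(z>.047)&(z<.06); rect(P[k],"cup")
    k=near(P,.5,-.28,.1)&(z>.13)&(z<.16); rect(P[k],"capgrip")
    k=near(P,.5,-.28,.1)&(H[:,0]>20)&(H[:,0]<33)&(H[:,1]>170)&(z>.03); rect(P[k],"arms")
    if n=="top": save(c,"c.png",(80,160,340,260),3)
E
```

```text
top
grip 123 c [522.  221.6] med [520.6 220.1] L [70.6, 15.2] ang long 8.0
boxtop 4039 c [514.7 276.5] med [513.9 275.8] L [286.0, 151.7] ang long 97.7
rim 822 c [582.6 -69.7] med [581.6 -69.6] L [113.4, 104.2] ang long 11.4
cup 139 c [583.6 -70.1] med [582.7 -69.9] L [64.2, 60.7] ang long 177.8
capgrip 103 c [ 490.9 -284.9] med [ 490.5 -283.8] L [46.8, 19.8] ang long 156.6
arms 65 c [ 491.2 -282.9] med [ 499.5 -242.4] L [117.6, 27.8] ang long 66.3
scene
grip 167 c [524.6 222.8] med [525.9 219.5] L [70.5, 17.0] ang long 7.8
boxtop 2866 c [516.9 277.1] med [525.6 240.8] L [289.3, 153.0] ang long 97.6
rim 1081 c [586.2 -68.1] med [594.1 -77.3] L [111.4, 107.1] ang long 11.4
cup 231 c [587.4 -68. ] med [585.2 -68.2] L [63.9, 62.7] ang long 133.7
capgrip 171 c [ 494.  -284.3] med [ 499.7 -286.7] L [49.1, 19.8] ang long 156.0
arms 141 c [ 495.  -284.3] med [ 499.2 -246.9] L [120.1, 32.9] ang long 66.6
```

View pics/c.png

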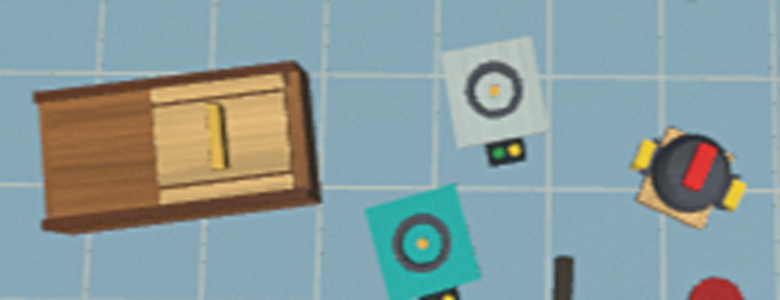

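The crop confirms the pale rim-plate seat at about (495,90), the turquoise look-alike at (420,240), and the door with its brass grip at (217,135). Moving above the grip.

Request:
drive_tool:
  rows:
    - [100, 13, 38, 0, 0, 0, -0.058]
    - [100, 13, 38, 0, 0, 0, -0.058]
    - [100, 13, 38, 0, 0, 0, -0.058]
    - [100, 13, 38, 0, 0, 0, -0.058]
    - [100, 13, 38, 0, 0, 0, -0.058]

```text
time_s: 1.92
tcp_pos: [0.3222, -0.3781, 0.2416]
ee_rot: [[-0.992, -0.13, 0.0], [-0.13, 0.992, -0.0], [-0.0, -0.0, -1.0]]
wrist_force: [0.1, 0.3, 0.1]
gripper_width: 1.001
gripper_force: 0.0
```

Request:
drive_tool:
  rows:
    - [100, 13, 38, 0, 0, 0, 0]
    - [100, 13, 38, 0, 0, 0, 0]
    - [100, 13, 38, 0, 0, 0, 0]
    - [100, 13, 38, 0, 0, 0, 0]
    - [100, 13, 38, 0, 0, 0, 0]

```text
time_s: 2.33
tcp_pos: [0.3872, -0.1879, 0.242]
ee_rot: [[-0.991, -0.133, 0.001], [-0.133, 0.991, -0.0], [-0.001, -0.0, -1.0]]
wrist_force: [1.1, 0.8, 0.4]
gripper_width: 0.997
gripper_force: 0.0
```

Request:
drive_tool:
  rows:
    - [100, 13, 38, 0, 0, 0, 0]
    - [100, 13, 38, 0, 0, 0, 0]
    - [100, 13, 38, 0, 0, 0, 0]
    - [100, 13, 38, 0, 0, 0, 0]
    - [100, 13, 38, 0, 0, 0, 0]

```text
time_s: 2.75
tcp_pos: [0.4522, 0.0024, 0.2421]
ee_rot: [[-0.991, -0.134, 0.001], [-0.134, 0.991, 0.0], [-0.001, 0.0, -1.0]]
wrist_force: [0.9, -0.3, 0.4]
gripper_width: 1.002
gripper_force: 0.0
```

Request:
drive_tool:
  rows:
    - [100, 13, 38, 0, 0, 0, 0]
    - [100, 13, 38, 0, 0, 0, 0]
    - [100, 13, 38, 0, 0, 0, 0]
    - [100, 13, 30, 0, 0, 0, 0]
    - [100, 6, 10, 0, 0, 0, 0]

```text
time_s: 3.17
tcp_pos: [0.5114, 0.1582, 0.2414]
ee_rot: [[-0.991, -0.137, 0.001], [-0.137, 0.991, 0.001], [-0.001, 0.001, -1.0]]
wrist_force: [-0.1, 0.0, 0.6]
gripper_width: 1.001
gripper_force: 0.0
```

Request:
drive_tool:
  rows:
    - [100, 6, 4, 0, 0, 0, 0]
    - [100, 0, 0, 0, 0, 0, 0]
    - [100, 0, 0, 0, 0, 0, 0]

```text
time_s: 3.42
tcp_pos: [0.5157, 0.1573, 0.2413]
ee_rot: [[-0.991, -0.132, -0.001], [-0.132, 0.991, -0.001], [0.001, -0.0, -1.0]]
wrist_force: [-0.4, -0.3, -0.7]
gripper_width: 1.001
gripper_force: 0.0
```

```bash
python3 - <<'E'
from m import *
c=shot("wrist"); s=c["state"]; print(s["time_s"],s["tcp_pos"],s["ee_rot"])
P,u,v=pts(c); z=P[:,2]
rect(P[near(P,.525,.22,.12)&(z>.105)&(z<.13)],"grip")
k=(z>.07)&(z<.13); rect(P[k],"boxtop")
save(c,"d.png")
E
```

```text
3.4167 [0.51572705 0.15733166 0.24132186] [[-9.91192695e-01 -1.32424080e-01 -9.50592586e-04]
 [-1.32423635e-01  9.91193076e-01 -5.17129733e-04]
 [ 1.01070122e-03 -3.86694288e-04 -9.99999414e-01]]
grip 1084 c [523.4 223.6] med [520.9 221.6] L [69.5, 14.6] ang long 7.5
boxtop 27330 c [511.7 278.1] med [496.2 267.8] L [285.3, 140.6] ang long 97.7
```

View pics/d.png

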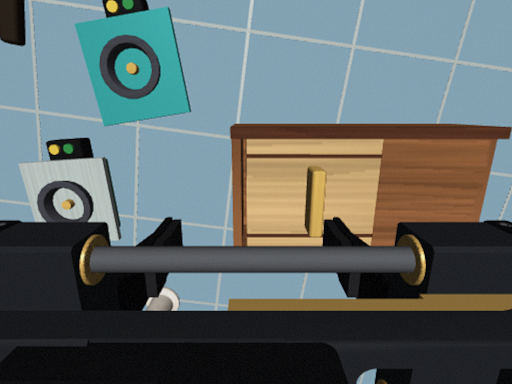

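Request:
drive_tool:
  rows:
    - [100, 4, 33, -20, 0, 0, 0]
    - [100, 4, 33, -20, 0, 0, 0]
    - [100, 0, 0, -30, 0, 0, 0]
    - [100, 0, 0, -30, 0, 0, 0]
    - [100, 0, 0, -20, 0, 0, 0]

```text
time_s: 3.88
tcp_pos: [0.5225, 0.2226, 0.1193]
ee_rot: [[-0.991, -0.132, -0.003], [-0.132, 0.991, -0.001], [0.003, -0.001, -1.0]]
wrist_force: [-0.5, -0.9, -0.3]
gripper_width: 0.999
gripper_force: 0.0
```

Request:
drive_tool:
  rows:
    - [100, 0, 0, -9, 0, 0, 0]
    - [20, 0, 0, 0, 0, 0, 0]
    - [0, 0, 0, 0, 0, 0, 0]
    - [0, 0, 0, 0, 0, 0, 0]
    - [0, 0, 0, 0, 0, 0, 0]

```text
time_s: 4.3
tcp_pos: [0.525, 0.2246, 0.1145]
ee_rot: [[-0.991, -0.133, 0.003], [-0.133, 0.991, 0.002], [-0.003, 0.002, -1.0]]
wrist_force: [-0.0, -0.6, -0.1]
gripper_width: 0.783
gripper_force: 0.0
```

Request:
drive_tool:
  rows:
    - [0, 0, 0, 0, 0, 0, 0]
    - [0, 0, 0, 0, 0, 0, 0]
    - [0, 0, 0, 0, 0, 0, 0]
    - [0, 0, 0, 0, 0, 0, 0]
    - [0, 0, 0, 0, 0, 0, 0]

```text
time_s: 4.72
tcp_pos: [0.524, 0.2244, 0.1127]
ee_rot: [[-0.991, -0.133, 0.0], [-0.133, 0.991, 0.0], [-0.0, 0.0, -1.0]]
wrist_force: [0.7, -0.6, -0.4]
gripper_width: 0.406
gripper_force: 0.0
```

Request:
drive_tool:
  rows:
    - [0, 0, 0, 0, 0, 0, 0]
    - [0, 0, 0, 0, 0, 0, 0]
    - [0, 0, 0, 0, 0, 0, 0]
    - [0, 0, 0, 0, 0, 0, 0]
    - [0, 0, 0, 0, 0, 0, 0]

```text
time_s: 5.13
tcp_pos: [0.524, 0.2242, 0.1125]
ee_rot: [[-0.991, -0.133, -0.0], [-0.133, 0.991, -0.0], [0.0, -0.0, -1.0]]
wrist_force: [-0.5, -0.9, -0.2]
gripper_width: 0.158
gripper_force: 30.0
```

Gripped. Slide 122 mm along box +y.

Request:
drive_tool:
  rows:
    - [0, -1, 8, 0, 0, 0, 0]
    - [0, -1.6, 12, 0, 0, 0, 0]
    - [0, -2, 15, 0, 0, 0, 0]
    - [0, -2, 15, 0, 0, 0, 0]
    - [0, -2, 15, 0, 0, 0, 0]

```text
time_s: 5.55
tcp_pos: [0.5151, 0.2912, 0.1125]
ee_rot: [[-0.991, -0.134, -0.0], [-0.134, 0.991, -0.0], [0.0, -0.0, -1.0]]
wrist_force: [1.4, -1.1, -0.1]
gripper_width: 0.164
gripper_force: 30.0
```

Request:
drive_tool:
  rows:
    - [0, -2, 15, 0, 0, 0, 0]
    - [0, -2, 15, 0, 0, 0, 0]
    - [0, -1.6, 12, 0, 0, 0, 0]
    - [0, -1.4, 10, 0, 0, 0, 0]
    - [0, -0.5, 4, 0, 0, 0, 0]

```text
time_s: 5.97
tcp_pos: [0.5081, 0.3426, 0.1124]
ee_rot: [[-0.991, -0.135, -0.002], [-0.135, 0.991, -0.01], [0.003, -0.009, -1.0]]
wrist_force: [12.1, -21.5, 2.3]
gripper_width: 0.155
gripper_force: 30.1
```

Request:
drive_tool:
  rows:
    - [0, 0, 0, 0, 0, 0, 0]
    - [40, 0, 0, 0, 0, 0, 0]
    - [40, 0, 0, 0, 0, 0, 0]
    - [40, 0, 0, 0, 0, 0, 0]
    - [40, 0, 0, 0, 0, 0, 0]

```text
time_s: 6.38
tcp_pos: [0.5078, 0.3462, 0.1126]
ee_rot: [[-0.991, -0.134, 0.0], [-0.134, 0.991, 0.001], [-0.0, 0.001, -1.0]]
wrist_force: [0.4, -0.2, -0.0]
gripper_width: 0.355
gripper_force: 0.0
```

Request:
drive_tool:
  rows:
    - [85, 0, 0, 20, 0, 0, 0]
    - [85, 0, 0, 35, 0, 0, 0]
    - [85, 0, -38, 30, 0, 0, 0]
    - [85, 2, -40, 20, 0, 0, 0]
    - [85, 2, -40, 0, 0, 0, 0]

```text
time_s: 6.8
tcp_pos: [0.5137, 0.2371, 0.217]
ee_rot: [[-0.991, -0.137, 0.009], [-0.137, 0.991, 0.006], [-0.009, 0.005, -1.0]]
wrist_force: [1.1, -0.0, -0.8]
gripper_width: 0.694
gripper_force: 0.0
```

Request:
drive_tool:
  rows:
    - [85, 4, -38, 0, 0, 0, 0]
    - [85, 0, -20, 0, 0, 0, 0]
    - [85, 0, 0, 0, 0, 0, 0]
    - [85, 0, 0, 0, 0, 0, 0]

```text
time_s: 7.13
tcp_pos: [0.5159, 0.1771, 0.2125]
ee_rot: [[-0.991, -0.132, 0.001], [-0.132, 0.991, 0.001], [-0.001, 0.001, -1.0]]
wrist_force: [0.0, 0.1, -0.4]
gripper_width: 0.841
gripper_force: 0.0
```

```bash
python3 - <<'E'
from m import *
c=shot("wrist"); s=c["state"]; print(s["time_s"],s["tcp_pos"])
P,u,v=pts(c); z=P[:,2]; H=hsv(c,u,v)
k=near(P,.524,.21,.06)&(z>.03)&(z<.08)&((H[:,0]<8)|(H[:,0]>165))&(H[:,1]>100)
from scipy.optimize import least_squares
Q=P[k]; print(len(Q),Q.max(0) if len(Q) else 0)
r=least_squares(lambda q:np.linalg.norm(Q-q,axis=1)-.033,[.524,.21,.039],loss="soft_l1",f_scale=.002); print("ball",r.x)
t=shot("top"); 
for cc in(c,t):
  for m in masks_of("ball",cc)[:2]: print(m["p"],m["xy"])
for q in(c,t):
  P,u,v=pts(q); z=P[:,2]; rect(P[near(P,.507,.345,.06)&(z>.105)&(z<.125)],"grip")
P,u,v=pts(c);H=hsv(c,u,v);z=P[:,2]
k=near(P,.584,-.069,.08)&(z>.03)&(z<.045)&(H[:,1]<60); rect(P[k],"rim")
k=near(P,.584,-.069,.06)&(z>.047)&(z<.06); rect(P[k],"cup")
save(c,"e.png")
E
```

```text
7.1333 [0.51592554 0.17713525 0.21246857]
2151 [0.5522323  0.23951662 0.07293492]
ball [0.52524605 0.21027616 0.0391313 ]
0.56 [280.8, 191.2]
grip 1151 c [496.8 340.1] med [494.4 336.6] L [47.8, 15.0] ang long 7.6
grip 13 c [475.6 335.1] med [475.2 332.5] L [13.7, 7.9] ang long 117.1
rim 3928 c [568.1 -68.1] med [557.8 -56.9] L [102.0, 77.4] ang long 99.5
cup 980 c [579.7 -69.9] med [573.3 -70.8] L [65.7, 51.1] ang long 111.8
```

View pics/e.png

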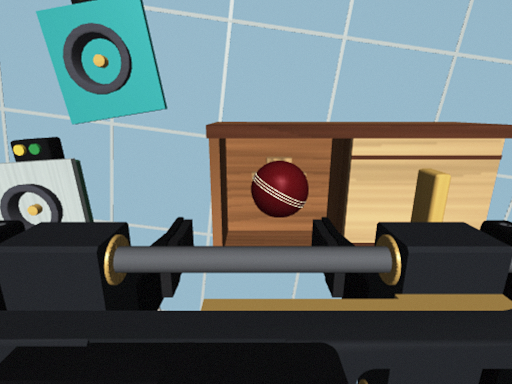

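The door is open and the maroon ball is visible at (280,190), at about (525,210) mm. Grasp it.

Request:
drive_tool:
  rows:
    - [85, 9.3, 33, 0, 0, 0, 0]
    - [85, 0, 0, -30, 0, 0, 0]
    - [85, 0, 0, -40, 0, 0, 0]
    - [85, 0, 0, -40, 0, 0, 0]
    - [85, 0, 0, -30, 0, 0, 0]

```text
time_s: 7.75
tcp_pos: [0.5238, 0.2111, 0.0689]
ee_rot: [[-0.991, -0.135, -0.002], [-0.135, 0.991, -0.001], [0.003, -0.001, -1.0]]
wrist_force: [-0.2, -0.2, -0.2]
gripper_width: 0.851
gripper_force: 0.0
```

Request:
drive_tool:
  rows:
    - [85, 0, 0, -18, 0, 0, 0]
    - [85, 0, 0, -8, 0, 0, 0]
    - [85, 0, 0, 0, 0, 0, 0]
    - [50, 0, 0, 0, 0, 0, 0]
    - [50, 0, 0, 0, 0, 0, 0]

```text
time_s: 8.17
tcp_pos: [0.5262, 0.2115, 0.0475]
ee_rot: [[-0.991, -0.134, 0.003], [-0.134, 0.991, 0.002], [-0.003, 0.001, -1.0]]
wrist_force: [0.3, 0.1, 0.4]
gripper_width: 0.771
gripper_force: 0.0
```

Request:
drive_tool:
  rows:
    - [50, 0, 0, 0, 0, 0, 0]
    - [50, 0, 0, 0, 0, 0, 0]
    - [50, 0, 0, 0, 0, 0, 0]

```text
time_s: 8.42
tcp_pos: [0.5261, 0.2113, 0.0475]
ee_rot: [[-0.991, -0.134, 0.003], [-0.134, 0.991, 0.002], [-0.003, 0.002, -1.0]]
wrist_force: [0.2, 1.1, 2.9]
gripper_width: 0.744
gripper_force: 30.0
```

Request:
drive_tool:
  rows:
    - [50, 0, 0, 4, 0, 0, 0]
    - [50, 0, 0, 10, 0, 0, 0]
    - [50, 0, 0, 20, 0, 0, 0]
    - [50, 0, 0, 30, 0, 0, 0]
    - [50, 0, 0, 35, 0, 0, 0]

```text
time_s: 8.83
tcp_pos: [0.5237, 0.2092, 0.1449]
ee_rot: [[-0.991, -0.133, -0.004], [-0.133, 0.991, -0.003], [0.005, -0.002, -1.0]]
wrist_force: [0.3, 0.4, -1.8]
gripper_width: 0.747
gripper_force: 30.0
```

Request:
drive_tool:
  rows:
    - [50, 0, 0, 35, 0, 0, 0]
    - [50, 5, -15, 25, 0, 0, 0]
    - [50, 10, -30, 0, 0, 0, 0]
    - [50, 10, -35, 0, 0, 0, 0]
    - [50, 10, -35, 0, 0, 0, 0]

```text
time_s: 9.25
tcp_pos: [0.5598, 0.0944, 0.2065]
ee_rot: [[-0.991, -0.135, 0.001], [-0.135, 0.991, 0.001], [-0.001, 0.001, -1.0]]
wrist_force: [0.5, 0.1, -1.0]
gripper_width: 0.743
gripper_force: 30.0
```

Request:
drive_tool:
  rows:
    - [50, 10, -35, 0, 0, 0, 0]
    - [50, 8, -30, 0, 0, 0, 0]
    - [50, 5, -20, 0, 0, 0, 0]
    - [50, 0, -10, 0, 0, 0, 0]
    - [50, 0, 0, 0, 0, 0, 0]

```text
time_s: 9.67
tcp_pos: [0.5824, -0.0018, 0.2051]
ee_rot: [[-0.991, -0.13, -0.001], [-0.13, 0.991, -0.0], [0.001, -0.0, -1.0]]
wrist_force: [0.0, -0.1, -2.4]
gripper_width: 0.747
gripper_force: 30.0
```

```bash
cat > v.py <<'E'
from m import *
from scipy.optimize import least_squares
def ball(P,H,c0):
    k=(np.linalg.norm(P-c0,axis=1)<.045)&((H[:,0]<8)|(H[:,0]>165))&(H[:,1]>100)
    Q=P[k]; r=least_squares(lambda q:np.linalg.norm(Q-q,axis=1)-.033,c0,loss="soft_l1",f_scale=.002); print("ball",len(Q),np.round(r.x*1000,1))
E
python3 - <<'E'
from v import *
c=shot("wrist"); s=c["state"]; print(s["time_s"],s["tcp_pos"],s["gripper_width"])
P,u,v=pts(c); z=P[:,2]; H=hsv(c,u,v)
ball(P,H,s["tcp_pos"]-[0,0,.008])
k=near(P,.584,-.069,.08)&(z>.03)&(z<.045)&(H[:,1]<60); rect(P[k],"rim")
k=near(P,.584,-.069,.06)&(z>.047)&(z<.06); rect(P[k],"cup")
save(c,"f.png")
E
```

```text
9.6667 [ 0.58242952 -0.00175846  0.20514597] 0.7465222616422955
ball 6909 [581.3  -1.8 196.6]
rim 6329 c [586. -68.] med [570.9 -75.2] L [110.0, 104.5] ang long 11.5
cup 1502 c [586.  -67.7] med [586.1 -69.1] L [64.1, 64.0] ang long 164.8
```

View pics/f.png

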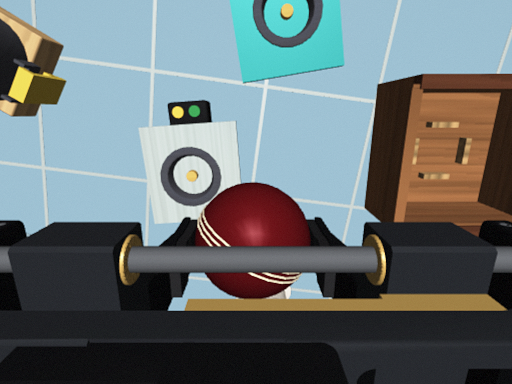

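The ball is firmly held at (253,240) in the picture, and the pale seat's cup is at (191,176). Move over it and lower.

Request:
drive_tool:
  rows:
    - [50, 1.5, -18, 0, 0, 0, 0]
    - [50, 2, -28, -15, 0, 0, 0]
    - [50, 1, -15, -25, 0, 0, 0]
    - [50, 0.2, -5.2, -30, 0, 0, 0]
    - [50, 0, 0, -25, 0, 0, 0]

```text
time_s: 10.13
tcp_pos: [0.5871, -0.0658, 0.109]
ee_rot: [[-0.991, -0.133, -0.0], [-0.133, 0.991, 0.0], [0.0, 0.0, -1.0]]
wrist_force: [0.7, 0.6, -1.9]
gripper_width: 0.749
gripper_force: 30.0
```

Request:
drive_tool:
  rows:
    - [50, 0, 0, -14, 0, 0, 0]
    - [50, 0, 0, -5, 0, 0, 0]
    - [50, 0, 0, -2, 0, 0, 0]
    - [50, 0, 0, -2, 0, 0, 0]
    - [50, 0, 0, 0, 0, 0, 0]

```text
time_s: 10.55
tcp_pos: [0.5886, -0.0651, 0.0881]
ee_rot: [[-0.991, -0.135, 0.002], [-0.135, 0.991, 0.0], [-0.002, -0.0, -1.0]]
wrist_force: [-1.0, 0.8, -0.9]
gripper_width: 0.747
gripper_force: 30.0
```

```bash
python3 - <<'E'
from v import *
c=shot("wrist"); s=c["state"]; print(s["time_s"],s["tcp_pos"],s["gripper_width"],s["wrist_force"])
P,u,v=pts(c); z=P[:,2]; H=hsv(c,u,v)
ball(P,H,s["tcp_pos"]-[0,0,.008])
k=near(P,.584,-.069,.08)&(z>.03)&(z<.045)&(H[:,1]<60); rect(P[k],"rim")
E
```

```text
10.55 [ 0.58858123 -0.06506377  0.08807124] 0.7466876790605085 [-1.02702915  0.84666433 -0.92564747]
ball 6944 [587.5 -65.1  79.5]
rim 9293 c [586.  -68.2] med [551.5 -75.7] L [110.4, 104.5] ang long 11.3
```

Request:
drive_tool:
  rows:
    - [50, -1.5, -2.9, 0, 0, 0, 0]
    - [50, 0, 0, -2, 0, 0, 0]
    - [50, 0, 0, -2, 0, 0, 0]
    - [50, 0, 0, -1, 0, 0, 0]
    - [50, 0, 0, 0, 0, 0, 0]

```text
time_s: 11.02
tcp_pos: [0.5871, -0.0687, 0.0831]
ee_rot: [[-0.991, -0.134, 0.002], [-0.134, 0.991, -0.0], [-0.002, -0.0, -1.0]]
wrist_force: [-1.0, -0.2, 3.6]
gripper_width: 0.75
gripper_force: 30.0
```

```bash
python3 - <<'E'
from v import *
c=shot("wrist"); s=c["state"]; print(s["time_s"],s["tcp_pos"],s["gripper_width"],s["wrist_force"])
P,u,v=pts(c); z=P[:,2]; H=hsv(c,u,v)
ball(P,H,s["tcp_pos"]-[0,0,.008])
E
```

```text
11.0167 [ 0.58713235 -0.06871095  0.08308253] 0.7499518063806528 [-0.96762288 -0.21929787  3.59215288]
ball 6938 [586.  -68.8  74.6]
```

Request:
drive_tool:
  rows:
    - [80, 0, 0, 0, 0, 0, 0]
    - [85, 0, 0, 0, 0, 0, 0]
    - [95, 0, 0, 0, 0, 0, 0]
    - [100, 0, 0, 0, 0, 0, 0]
    - [100, 0, 0, 0, 0, 0, 0]

```text
time_s: 11.48
tcp_pos: [0.586, -0.0688, 0.0816]
ee_rot: [[-0.991, -0.133, -0.001], [-0.133, 0.991, -0.0], [0.001, 0.0, -1.0]]
wrist_force: [0.5, -0.0, 0.2]
gripper_width: 0.961
gripper_force: 0.0
```

Request:
drive_tool:
  rows:
    - [100, 0, 0, 0, 0, 0, 0]
    - [100, 0, 0, 10, 0, 0, 0]
    - [100, 0, 0, 30, 0, 0, 0]
    - [100, 0, 0, 40, 0, 0, 0]
    - [100, 0, 0, 40, 0, 0, 0]

```text
time_s: 11.9
tcp_pos: [0.5856, -0.0689, 0.2033]
ee_rot: [[-0.991, -0.134, -0.002], [-0.134, 0.991, -0.001], [0.002, -0.0, -1.0]]
wrist_force: [1.3, 0.4, 1.0]
gripper_width: 0.999
gripper_force: 0.0
```

Request:
drive_tool:
  rows:
    - [100, 0, 0, 30, 0, 0, 0]
    - [100, 0, 0, 0, 0, 0, 0]
    - [100, 0, 0, 0, 0, 0, 0]

```text
time_s: 12.15
tcp_pos: [0.5872, -0.0686, 0.2352]
ee_rot: [[-0.991, -0.133, 0.006], [-0.133, 0.991, 0.001], [-0.006, 0.0, -1.0]]
wrist_force: [-0.7, -0.3, -1.5]
gripper_width: 1.005
gripper_force: 0.0
```

```bash
python3 - <<'E'
from v import *
c=shot("wrist"); s=c["state"]; print(s["time_s"],s["tcp_pos"],s["gripper_width"],s["wrist_force"],s["joints"])
P,u,v=pts(c); z=P[:,2]; H=hsv(c,u,v)
ball(P,H,np.array([.586,-.068,.0745]))
k=near(P,.584,-.069,.08)&(z>.03)&(z<.045)&(H[:,1]<60); rect(P[k],"rim")
E
```

```text
12.15 [ 0.58717758 -0.06857328  0.2351629 ] 1.005108065909117 [-0.71547318 -0.32112133 -1.52100077] [ 9.02233766e+00  1.88531244e+01 -5.29790977e+00  1.25923785e-03
 -6.55033518e+01 -9.13552059e+01]
ball 2344 [586.1 -67.9  74.4]
rim 4659 c [586.1 -67.8] med [565.2 -70.8] L [110.2, 104.1] ang long 11.5
```

The ball is seated at (586,-68,74.4) mm and released. Now to the cap.

Request:
drive_tool:
  rows:
    - [100, -15, -34, 3, 0, 0, -0.091]
    - [100, -15, -34, 3, 0, 0, -0.091]
    - [100, -15, -34, 3, 0, 0, -0.091]
    - [100, -15, -34, 3, 0, 0, -0.091]
    - [100, -15, -34, 3, 0, 0, -0.091]

```text
time_s: 12.62
tcp_pos: [0.5094, -0.2397, 0.2453]
ee_rot: [[-0.948, 0.319, -0.004], [0.319, 0.948, 0.001], [0.004, -0.0, -1.0]]
wrist_force: [0.9, -1.2, -0.7]
gripper_width: 1.001
gripper_force: 0.0
```

Request:
drive_tool:
  rows:
    - [100, -14, -32, 0, 0, 0, -0.091]
    - [100, -6, -14, 0, 0, 0, 0]
    - [100, 0, 0, 0, 0, 0, 0]
    - [100, 0, 0, 0, 0, 0, 0]

```text
time_s: 12.95
tcp_pos: [0.4902, -0.2851, 0.2454]
ee_rot: [[-0.915, 0.402, -0.003], [0.402, 0.915, 0.001], [0.003, -0.0, -1.0]]
wrist_force: [-0.2, 0.7, 0.1]
gripper_width: 1.001
gripper_force: 0.0
```

```bash
cat > w.py <<'E'
from v import *
def capv(c0,zt,f=None):
    c=shot("wrist"); s=c["state"]; print(s["time_s"],s["tcp_pos"],s["gripper_width"],s["wrist_force"],"tooly",np.degrees(np.arctan2(s["ee_rot"][1][1],s["ee_rot"][0][1])))
    P,u,v=pts(c); z=P[:,2]; H=hsv(c,u,v)
    red=((H[:,0]<8)|(H[:,0]>172))&(H[:,1]>150)
    rect(P[near(P,*c0,.1)&(z>zt-.008)&(z<zt+.008)&red],"capgrip")
    rect(P[near(P,*c0,.1)&(H[:,0]>20)&(H[:,0]<33)&(H[:,1]>170)&(z>.02)],"arms")
    if f: save(c,f)
    return c,P,u,v,H
E
python3 - <<'E'
from w import *
capv((.492,-.284),.143,"g.png")
E
```

```text
12.95 [ 0.49019815 -0.28511618  0.24535521] 1.0006353840445228 [-0.22765302  0.70330786  0.13281452] tooly 66.27036157651143
capgrip 1078 c [ 492.4 -283.7] med [ 490.9 -283.5] L [46.2, 19.4] ang long 156.1
arms 139 c [ 483.3 -293.3] med [ 482.7 -321.9] L [146.0, 48.3] ang long 59.0
```

View pics/g.png

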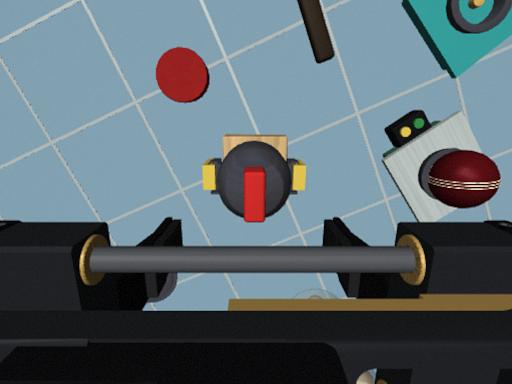

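The cap's red grip is at (255,195), aligned with the jaws; the ball sits in the seat at (460,180).

Request:
drive_tool:
  rows:
    - [30, 2, 1.5, -20, 0, 0, 0]
    - [30, 0, 0, -30, 0, 0, 0]
    - [30, 0, 0, -30, 0, 0, 0]
    - [30, 0, 0, -18, 0, 0, 0]
    - [30, 0, 0, -8, 0, 0, 0]

```text
time_s: 13.42
tcp_pos: [0.4919, -0.2812, 0.1373]
ee_rot: [[-0.917, 0.399, -0.007], [0.399, 0.917, 0.002], [0.007, -0.0, -1.0]]
wrist_force: [0.0, 0.1, -0.4]
gripper_width: 0.705
gripper_force: 0.0
```

Request:
drive_tool:
  rows:
    - [30, 0, 0, -2, 0, 0, 0]
    - [0, 0, 0, 0, 0, 0, 0]
    - [0, 0, 0, 0, 0, 0, 0]
    - [0, 0, 0, 0, 0, 0, 0]
    - [0, 0, 0, 0, 0, 0, 0]

```text
time_s: 13.83
tcp_pos: [0.494, -0.2833, 0.1403]
ee_rot: [[-0.916, 0.4, 0.003], [0.4, 0.916, -0.001], [-0.003, 0.0, -1.0]]
wrist_force: [-0.4, 0.8, 0.3]
gripper_width: 0.326
gripper_force: 0.0
```

Request:
drive_tool:
  rows:
    - [0, 0, 0, 0, 0, 0, 0]
    - [0, 0, 0, 0, 0, 0, 0]
    - [0, 0, 0, 0, 0, 0, 0]
    - [0, 0, 0, 0, 0, 0, 0]
    - [0, 0, 0, 0, 0, 0, 0]

```text
time_s: 14.25
tcp_pos: [0.4937, -0.2836, 0.1398]
ee_rot: [[-0.916, 0.401, 0.001], [0.401, 0.916, -0.001], [-0.001, -0.0, -1.0]]
wrist_force: [0.2, -0.4, 3.9]
gripper_width: 0.232
gripper_force: 29.9
```

Request:
drive_tool:
  rows:
    - [0, 0, 0, 5, 0, 0, 0]
    - [0, 0, 0, 15, 0, 0, 0]
    - [0, 0, 0, 25, 0, 0, 0]
    - [0, 0, 0, 30, 0, 0, 0]
    - [0, 0, 0, 25, 0, 0, 0]

```text
time_s: 14.67
tcp_pos: [0.4924, -0.2826, 0.2389]
ee_rot: [[-0.916, 0.401, -0.003], [0.401, 0.916, 0.002], [0.003, 0.0, -1.0]]
wrist_force: [1.1, -0.0, -3.8]
gripper_width: 0.228
gripper_force: 29.9
```

Request:
drive_tool:
  rows:
    - [0, 0, 0, 15, 0, 0, 0]
    - [0, 5, 12, 5, 0, 0, 0.04]
    - [0, 10, 22, 0, 0, 0, 0.08]
    - [0, 12, 28, 0, 0, 0, 0.08]
    - [0, 14, 32, 0, 0, 0, 0.08]

```text
time_s: 15.08
tcp_pos: [0.5331, -0.1878, 0.2569]
ee_rot: [[-0.992, 0.129, -0.004], [0.129, 0.992, 0.002], [0.004, 0.001, -1.0]]
wrist_force: [0.5, 0.1, -4.2]
gripper_width: 0.23
gripper_force: 29.9
```

Request:
drive_tool:
  rows:
    - [0, 14, 32, 0, 0, 0, 0.08]
    - [0, 13, 30, 0, 0, 0, 0.08]
    - [0, 11, 26, 0, 0, 0, 0.08]
    - [0, 8, 20, 0, 0, 0, 0.06]
    - [0, 5, 14, 0, 0, 0, 0.034]

```text
time_s: 15.5
tcp_pos: [0.5849, -0.0642, 0.2565]
ee_rot: [[-0.979, -0.205, -0.004], [-0.205, 0.979, 0.001], [0.004, 0.002, -1.0]]
wrist_force: [-0.6, -0.3, -4.8]
gripper_width: 0.225
gripper_force: 29.9
```

Request:
drive_tool:
  rows:
    - [0, 0, 0, 0, 0, 0, 0]
    - [0, 0, 0, 0, 0, 0, 0]

```text
time_s: 15.67
tcp_pos: [0.5846, -0.0663, 0.2575]
ee_rot: [[-0.979, -0.201, -0.003], [-0.201, 0.979, 0.0], [0.003, 0.001, -1.0]]
wrist_force: [0.1, -0.3, -4.3]
gripper_width: 0.227
gripper_force: 30.0
```

```bash
python3 - <<'E'
from w import *
c,P,u,v,H=capv((.586,-.068),.258,"i.png")
z=P[:,2]
k=near(P,.586,-.068,.08)&(z>.03)&(z<.045)&(H[:,1]<60); rect(P[k],"rim")
for n in("scene",):
    c=shot(n); P,u,v=pts(c); H=hsv(c,u,v); z=P[:,2]
    y=near(P,.586,-.068,.1)&(H[:,0]>20)&(H[:,0]<33)&(H[:,1]>170)&(z>.08); rect(P[y],"arms scene"); print(P[y].min(0),P[y].max(0))
E
```

```text
15.6667 [ 0.58457906 -0.06627989  0.25745478] 0.22684936635935166 [ 0.07469962 -0.3332757  -4.32570086] tooly 101.6240205545514
capgrip 2028 c [583.2 -66.9] med [572.7 -68. ] L [46.7, 20.4] ang long 10.7
arms 155 c [581.3 -66.9] med [578.  -23.6] L [163.6, 45.1] ang long 96.2
rim 2251 c [558.5 -73.3] med [548.1 -77.9] L [104.2, 54.6] ang long 102.1
arms scene 241 c [594.9 -88.1] med [ 598.8 -125.2] L [87.6, 37.5] ang long 85.2
[ 0.57446572 -0.13112011  0.12686022] [ 0.61729244 -0.04604187  0.32988157]
```

View pics/i.png

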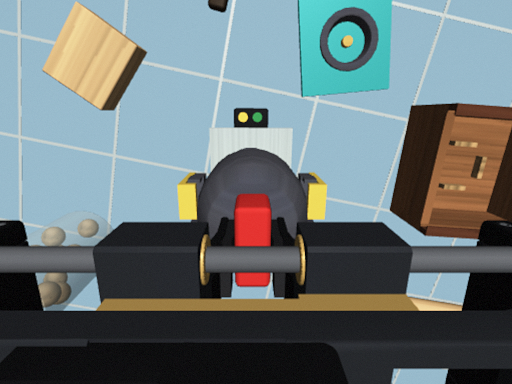

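The picture shows the cap level in the grip, red block at (253,240), arms at (188,195) and (316,195), square over the pale plate. Correct sideways and lower to just above the plate.

Request:
drive_tool:
  rows:
    - [0, 2.5, -1.5, 0, 0, 0, 0]
    - [0, 0, 0, -20, 0, 0, 0]
    - [0, 0, 0, -25, 0, 0, 0]
    - [0, 0, 0, -20, 0, 0, 0]
    - [0, 0, 0, -12, 0, 0, 0]

```text
time_s: 16.18
tcp_pos: [0.5861, -0.0699, 0.1794]
ee_rot: [[-0.98, -0.198, -0.004], [-0.198, 0.98, 0.0], [0.004, 0.001, -1.0]]
wrist_force: [-0.5, 0.6, -5.0]
gripper_width: 0.225
gripper_force: 30.0
```

Request:
drive_tool:
  rows:
    - [0, 0, 0, -8, 0, 0, 0]
    - [0, 0, 0, -4, 0, 0, 0]
    - [0, 0, 0, 0, 0, 0, 0]
    - [0, 0, 0, 0, 0, 0, 0]

```text
time_s: 16.52
tcp_pos: [0.5884, -0.0691, 0.1708]
ee_rot: [[-0.98, -0.2, 0.002], [-0.2, 0.98, -0.0], [-0.002, -0.0, -1.0]]
wrist_force: [-0.3, -1.0, -3.2]
gripper_width: 0.227
gripper_force: 30.0
```

```bash
python3 - <<'E'
from w import *
c,P,u,v,H=capv((.586,-.068),.170)
z=P[:,2]
k=near(P,.586,-.068,.08)&(z>.03)&(z<.045)&(H[:,1]<60); rect(P[k],"rim")
a=np.radians(101.5); y=np.array([np.cos(a),np.sin(a)]); x=np.array([y[1],-y[0]])
q=(P[:,:2]-[.5861,-.0679])
Y=q@y*1000; X=q@x*1000
ye=(H[:,0]>20)&(H[:,0]<33)&(H[:,1]>120)&(abs(X)<40)&(abs(Y)<75)&(z>.03)&(z<.15)
for sgn in(1,-1):
    m=ye&(Y*sgn>0); print(sgn,m.sum(),[np.round(np.percentile(t[m],[1,50,99]),1) for t in(X,Y,z*1000)])
E
```

```text
16.5167 [ 0.58839627 -0.06909749  0.17084888] 0.2274873933201612 [-0.31457784 -1.02408434 -3.23421747] tooly 101.54370786219944
capgrip 2056 c [587.3 -69.3] med [576.3 -70.9] L [47.2, 20.7] ang long 12.9
arms 193 c [578.9 -70.5] med [581.8 -26.3] L [160.3, 47.2] ang long 103.0
rim 3421 c [555.6 -75.9] med [546.2 -75.5] L [108.6, 47.4] ang long 101.5
1 707 [array([-13.4,  -1. ,  16.2]), array([36.7, 51.7, 58.6]), array([ 47.5,  89.3, 126.3])]
-1 701 [array([-13.3,  -1. ,  16.3]), array([-62.8, -55.8, -48.3]), array([48.1, 89.8, 91.2])]
```

Request:
drive_tool:
  rows:
    - [0, -1.3, 1.5, 0, 0, 0, 0]
    - [0, 0, 0, -2, 0, 0, 0]
    - [0, 0, 0, -2, 0, 0, 0]
    - [0, 0, 0, 0, 0, 0, 0]
    - [0, 0, 0, 0, 0, 0, 0]

```text
time_s: 16.98
tcp_pos: [0.5864, -0.0672, 0.1659]
ee_rot: [[-0.98, -0.201, -0.0], [-0.201, 0.98, -0.0], [0.0, 0.0, -1.0]]
wrist_force: [0.5, 0.3, -4.4]
gripper_width: 0.23
gripper_force: 30.0
```

Request:
drive_tool:
  rows:
    - [0, 0, 0, -3, 0, 0, 0]
    - [0, 0, 0, -3, 0, 0, 0]
    - [0, 0, 0, -3, 0, 0, 0]
    - [0, 0, 0, -3, 0, 0, 0]
    - [0, 0, 0, 0, 0, 0, 0]

```text
time_s: 17.4
tcp_pos: [0.588, -0.0672, 0.1558]
ee_rot: [[-0.98, -0.201, 0.004], [-0.201, 0.98, -0.0], [-0.004, -0.001, -1.0]]
wrist_force: [0.5, 0.8, 4.5]
gripper_width: 0.227
gripper_force: 30.0
```

Request:
drive_tool:
  rows:
    - [0, 0, 0, -3, 0, 0, 0]
    - [0, 0, 0, -3, 0, 0, 0]
    - [0, 0, 0, -3, 0, 0, 0]
    - [0, 0, 0, -3, 0, 0, 0]
    - [0, 0, 0, 0, 0, 0, 0]

```text
time_s: 17.82
tcp_pos: [0.5871, -0.0678, 0.1421]
ee_rot: [[-0.98, -0.201, 0.002], [-0.201, 0.98, -0.001], [-0.001, -0.001, -1.0]]
wrist_force: [-0.5, 3.3, -0.7]
gripper_width: 0.229
gripper_force: 30.0
```

```bash
cat > x.py <<'E'
from w import *
c,P,u,v,H=capv((.586,-.068),sense()["tcp_pos"][2])
z=P[:,2]
a=np.radians(101.5); y=np.array([np.cos(a),np.sin(a)]); x=np.array([y[1],-y[0]])
q=(P[:,:2]-[.5861,-.0679]); Y=q@y*1000; X=q@x*1000
ye=(H[:,0]>20)&(H[:,0]<33)&(H[:,1]>120)&(abs(X)<40)&(abs(Y)<75)&(z>.005)&(z<.15)
for sgn in(1,-1):
    m=ye&(Y*sgn>0); print(sgn,m.sum(),[np.round(np.percentile(t[m],[1,50,99]),1) for t in(X,Y,z*1000)])
red=((H[:,0]<8)|(H[:,0]>172))&(H[:,1]>150)&near(P,.586,-.068,.06); print("grip top",np.round(np.percentile(z[red]*1000,[50,90,99]),1))
E
python3 x.py
```

```text
17.8167 [ 0.58709671 -0.06780755  0.14208825] 0.22939700568331434 [-0.51246741  3.34247769 -0.67588056] tooly 101.59513976559177
capgrip 2040 c [585.9 -68.5] med [575.  -69.6] L [47.2, 20.4] ang long 10.6
arms 178 c [580.  -69.1] med [581.8 -25.3] L [159.1, 53.8] ang long 101.8
1 697 [array([-17. ,  -3. ,  13.9]), array([46.3, 53.5, 60.4]), array([20.4, 60.7, 62.6])]
-1 708 [array([-16.5,  -2.6,  14.3]), array([-60.9, -54. , -46.4]), array([20.7, 60.9, 62.8])]
grip top [145.5 146.6 209.7]
```

Request:
drive_tool:
  rows:
    - [0, 0, 0, -1, 0, 0, 0]
    - [0, 0, 0, -1, 0, 0, 0]
    - [0, 0, 0, -1, 0, 0, 0]
    - [0, 0, 0, 0, 0, 0, 0]

```text
time_s: 18.2
tcp_pos: [0.5868, -0.0678, 0.1418]
ee_rot: [[-0.98, -0.201, 0.001], [-0.201, 0.98, -0.001], [-0.001, -0.002, -1.0]]
wrist_force: [-3.9, -1.0, 13.5]
gripper_width: 0.227
gripper_force: 30.0
```

Hard stop reached at the home height, so the cap is seated. Release and retreat.

Request:
drive_tool:
  rows:
    - [40, 0, 0, 2, 0, 0, 0]
    - [60, 0, 0, 0, 0, 0, 0]
    - [60, 0, 0, 0, 0, 0, 0]
    - [60, 0, 0, 0, 0, 0, 0]
    - [60, 0, 0, 0, 0, 0, 0]

```text
time_s: 18.62
tcp_pos: [0.5862, -0.0671, 0.1402]
ee_rot: [[-0.98, -0.2, -0.001], [-0.2, 0.98, 0.0], [0.001, 0.0, -1.0]]
wrist_force: [0.3, -0.0, -0.8]
gripper_width: 0.517
gripper_force: 0.0
```

Request:
drive_tool:
  rows:
    - [60, 0, 0, 10, 0, 0, 0]
    - [60, 0, 0, 30, 0, 0, 0]
    - [60, 0, 0, 40, 0, 0, 0]
    - [60, 0, 0, 20, 0, 0, 0]
    - [60, 0, 0, 0, 0, 0, 0]

```text
time_s: 19.03
tcp_pos: [0.5895, -0.0673, 0.2479]
ee_rot: [[-0.979, -0.201, 0.012], [-0.201, 0.979, -0.0], [-0.012, -0.003, -1.0]]
wrist_force: [0.8, 0.5, 0.2]
gripper_width: 0.597
gripper_force: 0.0
```

```bash
sed -i 's/sense()\["tcp_pos"\]\[2\])/.145,"j.png")/' x.py; python3 x.py
```

```text
19.0333 [ 0.58947827 -0.06733419  0.24788356] 0.5965099741091419 [0.78795105 0.50161936 0.17547381] tooly 101.62165188518857
capgrip 1104 c [584.9 -68.1] med [583.6 -68.6] L [46.3, 19.4] ang long 11.1
arms 77 c [582.9 -69.7] med [575.4 -23.5] L [162.1, 56.1] ang long 99.9
1 334 [array([-15.2,  -3. ,  13.8]), array([46.5, 53.4, 60.1]), array([22.2, 60.5, 62.7])]
-1 336 [array([-15. ,  -2.7,  13.8]), array([-60.6, -53.7, -46.4]), array([22.5, 60.5, 62.6])]
grip top [145.4 146.4 285. ]
```

View pics/j.png

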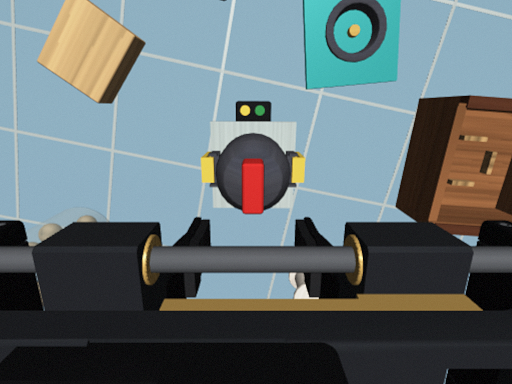

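The cap is home at (253,170): grip top at 145 mm and both arms closed symmetrically at ±60 mm. The gripper is clear. Handing in.

```bash
python3 -c "
from station import finish_job
print(finish_job())"
```

```text
the job is handed in; nothing more can be done
None
```

The job is handed in at about 19 s: the door is open, the ball is in the cup and the cap is pressed home with both clip arms measured closed; the judge's result was not reported.

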